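# Tip the offcut tray into the scrap bin

### The arm

A 6-joint arm with a two-finger parallel gripper is mounted at the origin on the work surface. World frame = base frame: x ahead of the robot, y to its left, z up, the work surface at z = 0. Lengths are in m, angles in rad, forces in N, time in s.
With the tool pointing down it reaches from about 0.375 to 0.925 m from the base axis. Payload 5.7 kg.
Tool frame: the origin (TCP) lies at the centre of the arm's flange, where the gripper is bolted on; the fingertips stand 182 mm ahead of it and the grasp point (between the pads) lies 163 mm ahead of it (grasp_offset is the x of the grasp point in the tool frame, in m); x points along the fingers, z is the direction in which the jaws open and shut, and the axes are right-handed (so a half turn about x gives the same grasp; the last joint's range is limited). The gripper opens to 88 mm and grips with 3 to 60 N. Pads are 20 mm wide; open, the fingers measure 115 mm over their backs; the gripper's body (75 mm by 178 mm) begins 61 mm behind the grasp point.
Start: joints at [1.233, 0.359, 1.51, -0, 1.272, -0.115], TCP at [0.133, 0.585, 0.405] pointing down, gripper open.
Joint ranges: [-2.97, 2.97], [-1.01, 2.36], [0.21, 2.38], [-0.96, 4.11], [0.2, 2.71], [-2.98, 2.98]. Speed limits (rad/s): [2.39, 2.39, 3.14, 3.14, 3.14, 3.14].

### API

Orientations are given as a 3x3 rotation matrix whose columns are the frame's x, y, z axes.
In Python, from rig import * gives the robot as it stands. The module is installed in compiled form; this text tells all that it offers.
- The arm moves only by the shell command python3 -m jog 'ROWS'. ROWS is JSON, a list of rows, each a list of 7 numbers: the shift along the tool's x, y, z in cm, then the turn, a rotation vector about the tool's x, y, z in degrees, then the finger opening in cm, from 0 to 8.78. A call has 1 to 20 rows; each row is the pose to reach, as a shift and turn from the pose commanded when the call began, along the tool's axes at that moment; what a row does not reach only later rows make up. A row lasts 1/10 s, in which the tool goes at most 50 mm and 8.59 degrees, less where a joint would pass 70% of its speed; a pose out of reach is approached as far as the arm can. A call with a gripper value outside its range is refused whole. The fingers move at their own pace and stop on an object; the grip force is fixed at half the most. Time passes only in rows, so rows that repeat a pose let the fingers close. It gives the time, the measured TCP pose, the force and the opening at its end, in the units of the state.
- state(): the state, without advancing time (a new reading comes with each control period).
- get_image(name): name is "scene" or "top" or "wrist"; returns the picture (400x640x3 uint8, blue, green, red); there is no depth.
- get_calibration(name): a dict with "mtx" (3x3 intrinsics, pixels), "k1" (the pictures are not rectified: a ray, as slopes to the right and down, at radius r is drawn at 1 + k1 r^2 times it, then the intrinsics apply), "position" and "rotation" of the camera in the world. Camera axes: x right, y down, z forward; pixel columns grow to the right and rows downward; lengths in m; the calibration is good to about 2 mm. A picture is of the moment at which its call begins: read the wrist's pose just before it. get_calibration takes no time and is no camera call; for the wrist camera it gives the pose at the moment of the call.
- close_job(): hands the job in, once; it reports no verdict.
The state is a dict: "time": time; "joint_pos": joint angles; "qd": joint speeds; "joint_efforts": joint torques, N m; "position": TCP position; "orientation": TCP orientation; "wrist_force": force on the tool from outside, world axes, zero at the start; "wrist_torque": the same for the moment, N m; "finger_gap": finger opening in m.
Only numpy, scipy, OpenCV 4.12 (cv2) and the standard library are available. Lean on these libraries where they do the work, as an engineer would, in place of code of your own. Each camera call takes 0.05 s, during which the arm holds its last target. There are 200 camera calls.

### The job

Clear up the metal offcuts: first take the orange-handled file that was left lying across the green scrap bin and lay it in the white outlined place on the blue tool mat, parallel to the yellow-handled file and the same way round. Then lift the steel tray by its red bar, tip it so that all four offcuts slide off its open end into the bin (they are sharp: never touch them with the fingers), and set the empty tray back flat and square on its rubber mat. Do not drop the file or the tray, and do not disturb the tin, tape, grinder or parked file.

Things in the scene. Friction and masses are not known exactly. Their poses are not given: they have to be found in the camera images.
- bin: Green open scrap bin fixed to the bench, 240 (its x) x 160 (its y) x 80 mm high outside, walls and floor 5 mm. Origin: centre of its underside, on the bench; z up.
- tray: Loose steel offcut tray, 0.3 kg, 180 (x) x 130 (y) mm, floor 4 mm, walls 22 mm high at +x and both y sides, OPEN at its -x end, where things slide out. A rigid red bar bridges it along y at x = 0: 16 mm wide (x), 20 high, 142 long, centre 95 mm above the underside, on a 16 mm wide strap outside each side wall. Origin: centre of the underside; z up.
- tray_grip (a point): Centre of the tray's red carrying bar, 95 mm above the tray's underside; axes as the tray's (close the fingers along its x).
- tray_mouth (a point): Middle of the tray's open edge, on top of its floor: 90 mm from the tray's origin along its -x, 4 mm above its underside.
- tray_mat: Dark rubber mat fixed on the bench, 230 (x) x 180 (y) x 4 mm, on which the tray stands. Origin: centre of its underside on the bench.
- tool_mat: Blue tool mat fixed on the bench, 240 (its x) x 150 (its y) x 4 mm. The parked file lies on it along x at y about +40 mm with its blade to the mat's +x; the white outlined empty place is at y = -35 mm. Origin: centre of its underside on the bench.
- slot (a point): Centre of the white outlined empty place (214 x 40 mm, long along the mat's x) on top of the tool mat; axes as the mat's. The file's origin belongs here.
- file: The loose flat file with an orange handle, 0.08 to 0.17 kg, 200 mm long along its x, flat underneath: handle 90 x 24 x 16 mm high from x = -100 to -10 mm, steel blade 110 x 22 x 6 mm from x = -10 to +100 mm. It starts across the bin, lying on its two long rims (underside 80 mm above the bench). Origin: middle of its length, on its underside; z up.
- file_grip (a point): Where to grip the file, near its centre of mass: on the handle at x = -30 mm, 8 mm above its underside; 24 mm wide along y.
- file_tip (a point): End of the file's blade, 100 mm along +x from its origin.
- bar_offcut: Solid aluminium offcut 66 x 28 x 14 mm, 50 g. Origin: centre of its underside.
- angle_offcut: Aluminium L-section offcut 60 x 28 x 28 mm, 50 g. Origin: centre of its underside.
- tube_offcut: Aluminium square-tube offcut 62 x 28 x 28 mm, 50 g. Origin: centre of its underside.
- channel_offcut: Brass channel offcut 64 x 28 x 20 mm, 50 g. Origin: centre of its underside.
- parked_file: Bystander: a second file of the same shape with a yellow handle, already parked on the tool mat. Same axes as the other file.
- tin: Bystander: steel tin with a yellow label, 72 mm across, 105 mm high. Origin: centre of its underside.
- tape: Bystander: roll of blue masking tape lying flat near the robot, 104 mm across, 45 mm high. Origin: centre of its underside.
- grinder: Bystander: angle grinder lying along its x, 280 mm long, 110 mm wide at the disc (x = 210 mm), 68 mm high. Origin: on the bench under the end of its black handle, 10 mm from the end.

How it is judged:
On the way, in this order (a step that is already met when the one before it is completed fails the run):
1. The orange file lies flat and released in the outlined place: within 25 mm along, 15 mm across and 10 degrees, blade the same way as the parked file's (x of file in the frame of slot between -0.025 and 0.025 m and y of file in the frame of slot between -0.015 and 0.015 m and z of file in the frame of slot between -0.004 and 0.005 m and angle between file's own z axis and vertical below 0.08 rad and angle between the x axis of file and the x axis of tool_mat, either way round below 0.175 rad and x of file_tip in the frame of tool_mat above 0 m and linear speed of file below 0.03 m/s and contact force between the fingers and file below 0.1 N), for 0.2 s.
2. The tray is tipped by more than 20 degrees and all four offcuts are in the bin, below its rim, while it is still tipped (x of bar_offcut in the frame of bin between -0.115 and 0.115 m and y of bar_offcut in the frame of bin between -0.075 and 0.075 m and z of bar_offcut in the frame of bin between -0.005 and 0.075 m and x of angle_offcut in the frame of bin between -0.115 and 0.115 m and y of angle_offcut in the frame of bin between -0.075 and 0.075 m and z of angle_offcut in the frame of bin between -0.005 and 0.075 m and x of tube_offcut in the frame of bin between -0.115 and 0.115 m and y of tube_offcut in the frame of bin between -0.075 and 0.075 m and z of tube_offcut in the frame of bin between -0.005 and 0.075 m and x of channel_offcut in the frame of bin between -0.115 and 0.115 m and y of channel_offcut in the frame of bin between -0.075 and 0.075 m and z of channel_offcut in the frame of bin between -0.005 and 0.075 m and angle between tray's own z axis and vertical above 0.35 rad), for 0.1 s.
At the end, for the whole second after the job is handed in: All four offcuts lie in the bin below its rim. The file lies at rest flat in the outlined place (25 mm along, 15 mm across, 10 degrees), blade the same way as the parked file. The tray rests flat on its mat, centred within 25 mm and square within 10 degrees, either way round (x of file in the frame of slot between -0.025 and 0.025 m and y of file in the frame of slot between -0.015 and 0.015 m and z of file in the frame of slot between -0.004 and 0.005 m and angle between file's own z axis and vertical below 0.08 rad and angle between the x axis of file and the x axis of tool_mat, either way round below 0.175 rad and x of file_tip in the frame of tool_mat above 0 m and linear speed of each of file, tray below 0.03 m/s and x of bar_offcut in the frame of bin between -0.115 and 0.115 m and y of bar_offcut in the frame of bin between -0.075 and 0.075 m and z of bar_offcut in the frame of bin between -0.005 and 0.075 m and x of angle_offcut in the frame of bin between -0.115 and 0.115 m and y of angle_offcut in the frame of bin between -0.075 and 0.075 m and z of angle_offcut in the frame of bin between -0.005 and 0.075 m and x of tube_offcut in the frame of bin between -0.115 and 0.115 m and y of tube_offcut in the frame of bin between -0.075 and 0.075 m and z of tube_offcut in the frame of bin between -0.005 and 0.075 m and x of channel_offcut in the frame of bin between -0.115 and 0.115 m and y of channel_offcut in the frame of bin between -0.075 and 0.075 m and z of channel_offcut in the frame of bin between -0.005 and 0.075 m and horizontal distance between tray and tray_mat below 0.025 m and angle between tray's own z axis and vertical below 0.06 rad and angle between the x axis of tray and the x axis of tray_mat, either way round below 0.175 rad and z of tray in the frame of tray_mat between 0 and 0.01 m); the robot touches nothing.
It fails at once if The gripper's fingers touch an offcut (more than 1 N): they are sharp (contact force between the fingers and bar_offcut above 1 N or contact force between the fingers and angle_offcut above 1 N or contact force between the fingers and tube_offcut above 1 N or contact force between the fingers and channel_offcut above 1 N).
It fails at once if The file is dropped or thrown: faster than 0.6 m/s while out of the fingers (linear speed of file above 0.6 m/s and contact force between the fingers and file below 0.05 N).
It fails at once if The tray is dropped or thrown: faster than 0.6 m/s while out of the fingers (linear speed of tray above 0.6 m/s and contact force between the fingers and tray below 0.05 N).
It fails at once if A bystander (tin, tape roll, grinder or parked file) is moved more than 20 mm (distance of any of tin, tape, grinder, parked_file from where it was at the start of the episode above 0.02 m).
It also fails if it takes over 72 s, if anything falls off the work surface, if the arm or the gripper's body presses on something with over 40 N, if the wrist force passes 120 N, or if a joint passes its speed limit or range.

## Working session

There is one attempt and no reset: what is moved stays moved. The work goes in short steps, Python scripts to look and compute and a shell command to move; the robot and the scene stay as the last step left them, time stands still between calls to the robot, and variables do not carry over. Pictures are saved under pics/ and viewed, about 8 in all and at most 12, crops included, and the job is handed in when it is done.

```bash
mkdir -p pics; python3 - <<'E'
from rig import *
import cv2
for n in("scene","top"):
    cv2.imwrite(f"pics/{n}0.png",get_image(n)); c=get_calibration(n); print(n,c)
s=state();print(s["time"],s["position"],s["orientation"],s["finger_gap"])
E
```

```text
scene {'mtx': array([[445.58973089,   0.        , 325.35628877],
       [  0.        , 445.58973089, 195.93000942],
       [  0.        ,   0.        ,   1.        ]]), 'k1': -0.04423894812080427, 'position': array([ 1.18504389, -0.36822937,  0.9882749 ]), 'rotation': array([[ 0.5161375 ,  0.64555579, -0.56290302],
       [ 0.85650253, -0.39081451,  0.337146  ],
       [-0.00234411, -0.65614155, -0.75463419]])}
top {'mtx': array([[371.0265906 ,   0.        , 321.60491878],
       [  0.        , 371.0265906 , 198.86990284],
       [  0.        ,   0.        ,   1.        ]]), 'k1': 0.01572934729141171, 'position': array([0.36617445, 0.03158998, 1.01651632]), 'rotation': array([[ 0.00618967, -0.98231512,  0.18713284],
       [-0.99995066, -0.00753403, -0.0064736 ],
       [ 0.00776898, -0.18708354, -0.98231329]])}
0.1 [0.13248498 0.58487015 0.40389261] [[-5.43150382e-04 -9.75281204e-01  2.20966689e-01]
 [-1.56541675e-03  2.20967280e-01  9.75279965e-01]
 [-9.99998627e-01  1.83818729e-04 -1.64674000e-03]] 0.08772981093347564
```

View pics/top0.png

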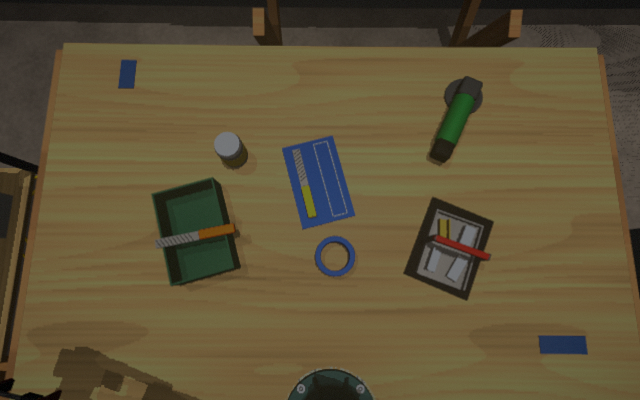

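View pics/scene0.png

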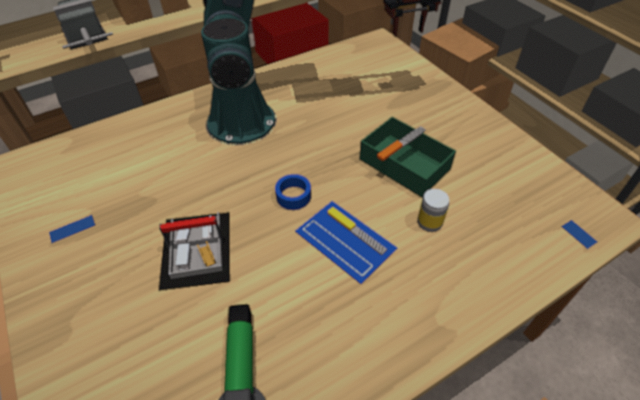

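The top view shows the bin (196,232) with the file across it, handle end at (235,229) and blade tip at (155,243). The tool mat is at (318,183), the tray at (450,248) with its red bar from (435,238) to (490,257), and the tape at (335,256). I'll enlarge these.

```bash
cat > h.py <<'E'
import numpy as np,cv2
from rig import *
def ray(n,uv,c=None):
    c=c or get_calibration(n);K=c["mtx"]
    d=(np.array(uv,float)-[K[0,2],K[1,2]])/[K[0,0],K[1,1]]
    p=d.copy()
    for _ in range(20): p=d/(1+c["k1"]*(p@p))
    return c["position"],c["rotation"]@np.r_[p,1]
def at(n,uv,z,c=None):
    o,r=ray(n,uv,c); return o+r*(z-o[2])/r[2]
def proj(n,P,c=None):
    c=c or get_calibration(n);q=c["rotation"].T@(np.array(P)-c["position"]);p=q[:2]/q[2]
    K=c["mtx"];p=p*(1+c["k1"]*(p@p));return p*[K[0,0],K[1,1]]+[K[0,2],K[1,2]]
E
python3 - <<'E'
import cv2,numpy as np
t=cv2.imread("pics/top0.png")
def cr(x,y,w,h,s): 
    return cv2.resize(np.clip(t[y:y+h,x:x+w]*1.5,0,255).astype('uint8'),None,fx=s,fy=s,interpolation=cv2.INTER_CUBIC)
a=cr(145,130,220,165,3.6363636);
cv2.imwrite("pics/a.png",a[:600,:800]); cv2.imwrite("pics/b.png",cr(395,190,110,115,5))
E
```

```text
(no output)
```

View pics/a.png

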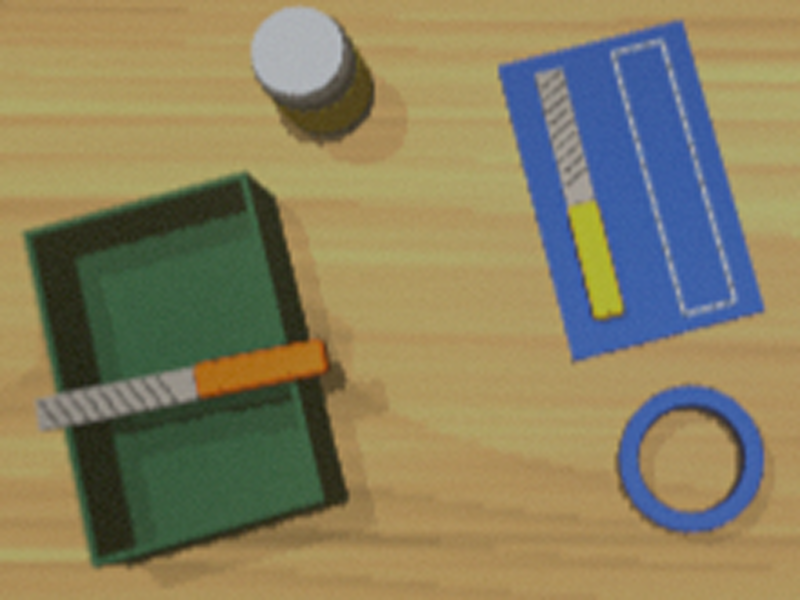

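View pics/b.png

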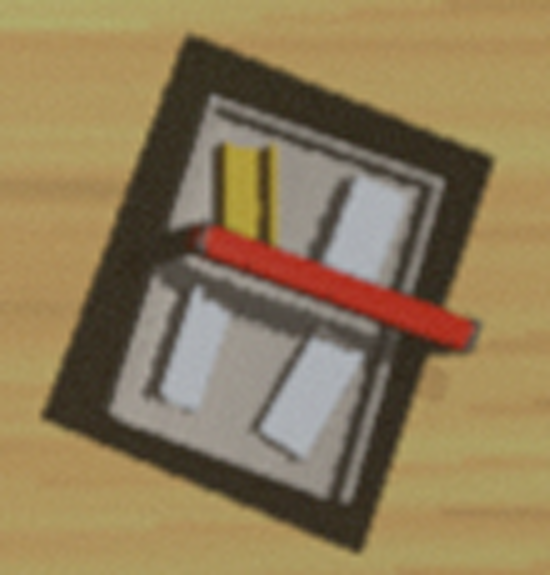

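```bash
python3 - <<'E'
from h import *
np.set_printoptions(precision=4,suppress=True)
A=lambda x,y,z:at("top",(x/3.63636+145,y/3.63636+130),z)
B=lambda x,y,z:at("top",(x/5+395,y/5+190),z)
def rep(n,P):
    P=np.array(P); print(n,"ctr",P.mean(0),"sides",[round(float(np.linalg.norm(P[i]-P[(i+1)%4])),4) for i in range(4)],
     "dirs",[round(float(np.degrees(np.arctan2(*(P[(i+1)%4]-P[i])[1::-1]))),1) for i in range(4)])
rep("bin",[A(25,232,.08),A(247,173,.08),A(347,497,.08),A(97,565,.08)])
rep("mat",[A(500,65,.004),A(683,20,.004),A(763,310,.004),A(573,360,.004)])
rep("slot",[A(612,50,.004),A(663,40,.004),A(735,300,.004),A(685,315,.004)])
rep("parked",[A(537,73,.01),A(561,68,.01),A(622,315,.02),A(597,319,.02)])
rep("file",[A(38,401,.086),A(42,430,.086),A(327,372,.096),A(322,341,.096)])
rep("tmat",[B(188,37,.004),B(493,158,.004),B(360,550,.004),B(43,415,.004)])
P=B(203,236,.109);Q=B(474,335,.109);print("bar",(P+Q)/2,np.linalg.norm(P-Q),np.degrees(np.arctan2(*(Q-P)[1::-1])))
print("tape",A(691,458,.045),"tin",A(300,55,.105),"grinder",at("top",(441,152),.05),at("top",(464,97),.03))
E
```

```text
bin ctr [0.4629 0.3457 0.08  ] sides [0.1589, 0.2407, 0.1715, 0.2382] dirs [-73.9, -160.2, 105.4, 16.9]
mat ctr [0.6098 0.0351 0.004 ] sides [0.1484, 0.2386, 0.1486, 0.2392] dirs [-75.0, -165.2, 105.2, 14.7]
slot ctr [0.6195 0.0014 0.004 ] sides [0.041, 0.2138, 0.0397, 0.2174] dirs [-77.9, -165.0, 107.2, 15.3]
parked ctr [0.6027 0.0737 0.015 ] sides [0.0191, 0.2015, 0.0188, 0.2005] dirs [-77.2, -165.8, 99.6, 14.3]
file ctr [0.446  0.3385 0.091 ] sides [0.0201, 0.1976, 0.0217, 0.1979] dirs [-167.1, -78.4, 11.9, 102.0]
tmat ctr [ 0.4284 -0.3221  0.004 ] sides [0.1769, 0.2264, 0.1784, 0.2248] dirs [-112.1, 157.3, 67.4, -23.1]
bar [ 0.4225 -0.3178  0.109 ] 0.13662179852793507 -110.0039102557227
tape [ 0.4011 -0.0105  0.045 ] tin [0.6782 0.2677 0.105 ] grinder [ 0.6825 -0.2986  0.05  ] [ 0.8533 -0.3796  0.03  ]
```

Sizes and angles agree with the given dimensions: bin yaw about 17°, tool mat 15°, file 102°, tray x about -22.5°. Next I'll work out the move to the file.

```bash
cat >> h.py <<'E'
from scipy.spatial.transform import Rotation as R
def goto(grasp,yaw,tilt=0):
    """rows values (cm, deg) to bring the grasp point to grasp, jaws (tool z) at yaw, fingers tilted by tilt toward +tool z"""
    s=state();O=s["orientation"];y,t=np.radians([yaw,tilt])
    h=np.array([np.cos(y),np.sin(y),0]);u=np.array([0,0,1.])
    x=-np.cos(t)*u+np.sin(t)*h; z=np.cos(t)*h+np.sin(t)*u
    M=np.column_stack([x,np.cross(z,x),z]); p=np.array(grasp)-.163*x
    return np.round(np.r_[O.T@(p-s["position"])*100,R.from_matrix(O.T@M).as_rotvec(degrees=True)],2).tolist()
def show():
    s=state();O=s["orientation"];print("t",round(s["time"],2),"grasp",np.round(s["position"]+.163*O[:,0],4),"yaw",round(float(np.degrees(np.arctan2(O[1,2],O[0,2]))),2),"x",np.round(O[:,0],3),"gap",round(s["finger_gap"],4),"F",np.round(s["wrist_force"],1),"q",np.round(s["joint_pos"],2))
E
python3 -c "
from h import *
show();print(goto((.4522,.3092,.18),12));print(goto((.4522,.3092,.102),12))"
```

```text
t 0.1 grasp [0.1324 0.5846 0.2409] yaw 77.23 x [-0.001 -0.002 -1.   ] gap 0.0877 F [ 0.6  0.6 -0.6] q [ 1.23  0.36  1.51 -0.    1.27 -0.12]
[6.12, -37.27, -19.81, 65.23, -0.09, 0.04]
[13.92, -37.28, -19.8, 65.23, -0.09, 0.04]
```

```bash
python3 -m jog '[[0.5,-3,-1.5,5,0,0,6],[1,-6,-3,10,0,0,6],[1.5,-9.5,-5,16,0,0,6],[2,-13,-7,22,0,0,6],[2.5,-16.5,-9,28,0,0,6],[3,-20,-11,34,0,0,6],[3.5,-23.5,-12.5,40,0,0,6],[4,-27,-14.5,46,0,0,6],[4.5,-30,-16,52,0,0,6],[5,-33,-17.5,58,0,0,6],[5.5,-35.5,-19,63,0,0,6],[6.1,-37.3,-19.8,65.2,0,0,6],[6.1,-37.3,-19.8,65.2,0,0,6],[6.1,-37.3,-19.8,65.2,0,0,6]]'
python3 - <<'E'
from h import *
show();print(goto((.4522,.3092,.102),12))
c=get_calibration("wrist");w=get_image("wrist");cv2.imwrite("pics/w1.png",np.clip(w*1.4,0,255).astype('uint8'))
np.save("w1.npy",c,allow_pickle=True)
P=[(.4522,.3092,.096)];print([proj("wrist",p,c) for p in P])
show()
E
```

```text
time: 1.5
position: [0.4524, 0.3094, 0.3433]
orientation: [[-0.001, -0.208, 0.978], [-0.0, 0.978, 0.208], [-1.0, -0.0, -0.001]]
wrist_force: [-0.5, -0.3, -0.6]
finger_gap: 0.0599
t 1.5 grasp [0.4522 0.3094 0.1803] yaw 12.02 x [-0.001 -0.    -1.   ] gap 0.0599 F [-0.5 -0.3 -0.6] q [0.47 0.35 1.7  0.   1.1  0.26]
[7.83, -0.02, -0.01, 0.02, -0.08, 0.0]
[array([315.26638958, 212.35867717])]
t 1.55 grasp [0.4519 0.3098 0.1805] yaw 12.07 x [-0.001 -0.    -1.   ] gap 0.0599 F [-0.1  0.2  0.4] q [0.47 0.35 1.7  0.   1.1  0.26]
```

View pics/w1.png

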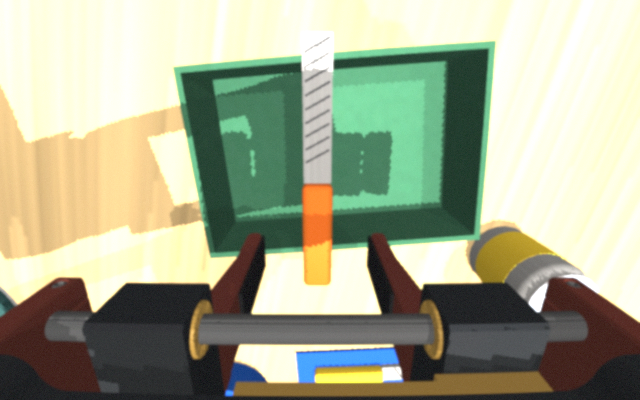

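The wrist view shows the file between the fingers: tip (318,32), handle/blade joint (317,184), handle end (318,283). It is vertical in the image, so the jaw yaw is right.

```bash
python3 - <<'E'
from h import *
c=np.load("w1.npy",allow_pickle=True).item()
t,j,e=at("wrist",(318,32),.086,c),at("wrist",(317,184),.096,c),at("wrist",(318,283),.096,c)
d=(t-e)[:2];L=np.linalg.norm(d);d/=L
print(t,j,e,L,np.linalg.norm(j-e),np.degrees(np.arctan2(d[1],d[0])));g=e[:2]+.07*d;print(g)
b=[at("wrist",p,.08,c) for p in((178,69),(492,43),(478,238),(211,255))]
print(np.mean(b,0),[np.degrees(np.arctan2(*(b[k]-b[i])[1::-1])) for i,k in((0,1),(3,2))],[np.linalg.norm(b[k]-b[i]) for i,k in((0,1),(1,2),(3,2),(0,3))])
print(goto((*g,.102),12))
E
```

```text
[0.42690021 0.43777021 0.086     ] [0.44869507 0.33219344 0.096     ] [0.46786897 0.24653526 0.096     ] 0.19557414272489743 0.0877779173286071 102.0918455964544
[0.45320541 0.31498218]
[0.46291195 0.35179585 0.08      ] [np.float64(16.49810839588648), np.float64(15.98769808798569)] [np.float64(0.23318193933085882), np.float64(0.15681870739322107), np.float64(0.2372960915299012), np.float64(0.15472606147024145)]
[7.85, 0.48, 0.23, 0.07, -0.06, -0.0]
```

```bash
python3 -m jog '[[2,0.2,0.1,0,0,0,6],[4,0.3,0.1,0,0,0,6],[6,0.3,0.1,0,0,0,6],[7.2,0.3,0.1,0,0,0,6],[7.8,0.3,0.1,0,0,0,6],[7.8,0.3,0.1,0,0,0,6],[7.8,0.3,0.1,0,0,0,1.5],[7.8,0.3,0.1,0,0,0,1.5],[7.8,0.3,0.1,0,0,0,1.5],[7.8,0.3,0.1,0,0,0,1.5],[7.8,0.3,0.1,0,0,0,1.5],[7.8,0.3,0.1,0,0,0,1.5],[7.8,0.3,0.1,0,0,0,1.5]]'; python3 -c "
from h import *
show()"
```

```text
time: 2.85
position: [0.453, 0.3128, 0.2659]
orientation: [[0.0, -0.209, 0.978], [-0.0, 0.978, 0.209], [-1.0, -0.0, 0.0]]
wrist_force: [-0.9, -0.8, 4.4]
finger_gap: 0.0236
t 2.85 grasp [0.4531 0.3128 0.1029] yaw 12.04 x [ 0. -0. -1.] gap 0.0236 F [-0.9 -0.8  4.4] q [ 0.48  0.45  1.76 -0.    0.92  0.27]
```

```bash
python3 -m jog '[[-0.5,0,0,0,0,0,1.5],[-1.5,0,0,0,0,0,1.5],[-3,0,0,0,0,0,1.5],[-5,0,0,0,0,0,1.5],[-7,0,0,0,0,0,1.5],[-8.5,0,0,0,0,0,1.5],[-9.5,0,0,0,0,0,1.5],[-10,0,0,0,0,0,1.5],[-10,0,0,0,0,0,1.5]]'; python3 -c "
from h import *
show();print(goto((.590,-.0067,.2),-75))"
```

```text
time: 3.75
position: [0.453, 0.3128, 0.3662]
orientation: [[0.001, -0.208, 0.978], [0.0, 0.978, 0.208], [-1.0, 0.0, 0.001]]
wrist_force: [-0.7, 0.0, -1.0]
finger_gap: 0.0238
t 3.75 grasp [0.4532 0.3129 0.2032] yaw 12.03 x [ 0.001  0.    -1.   ] gap 0.0238 F [-0.7  0.  -1. ] q [ 0.48  0.33  1.67 -0.    1.15  0.27]
[0.32, -34.11, 6.73, 87.03, 0.03, -0.05]
```

```bash
python3 -m jog '[[0,-0.6,0.1,1.5,0,0,1.5],[0,-1.8,0.4,4.5,0,0,1.5],[0,-3.6,0.7,9,0,0,1.5],[0,-5.6,1.1,14,0,0,1.5],[0,-7.8,1.5,20,0,0,1.5],[0,-10,2,26,0,0,1.5],[0,-12.3,2.4,32,0,0,1.5],[0,-14.6,2.9,38,0,0,1.5],[0,-17,3.4,44,0,0,1.5],[0,-19.4,3.8,50,0,0,1.5],[0,-21.8,4.3,56,0,0,1.5],[0,-24.2,4.8,62,0,0,1.5],[0,-26.5,5.2,68,0,0,1.5],[0,-28.8,5.7,74,0,0,1.5],[0,-31,6.1,79,0,0,1.5],[0,-32.7,6.4,83,0,0,1.5],[0,-33.8,6.6,86,0,0,1.5],[0,-34.1,6.7,87,0,0,1.5],[0,-34.1,6.7,87,0,0,1.5]]'; python3 - <<'E'
from h import *
show()
c=get_calibration("wrist");np.save("w2.npy",c,allow_pickle=True)
cv2.imwrite("pics/w2.png",np.clip(get_image("wrist")*.9,0,255).astype('uint8'));show()
print(goto((.590,-.0067,.0275),-75))
E
```

```text
time: 5.65
position: [0.5895, -0.0077, 0.365]
orientation: [[-0.001, 0.966, 0.258], [0.0, 0.258, -0.966], [-1.0, -0.001, -0.0]]
wrist_force: [-0.3, 0.8, -0.8]
finger_gap: 0.0236
t 5.65 grasp [ 0.5893 -0.0077  0.202 ] yaw -75.07 x [-0.001  0.    -1.   ] gap 0.0236 F [-0.3  0.8 -0.8] q [-0.13  0.38  1.58 -0.    1.18  1.18]
t 5.7 grasp [ 0.5891 -0.007   0.2021] yaw -75.0 x [-0.001  0.    -1.   ] gap 0.0237 F [ 0.2 -0.  -1.1] q [-0.13  0.38  1.58  0.    1.18  1.18]
[17.46, 0.1, -0.01, 0.0, -0.03, 0.06]
```

View pics/w2.png

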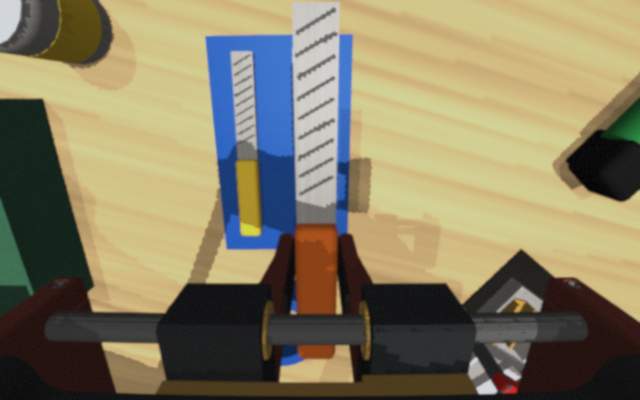

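The mat corners are at (207,37), (352,35) and (227,248). The held file's handle joint is at (316,225) and its tip at about (316,3), level and parallel to the parked file.

```bash
python3 - <<'E'
from h import *
c=np.load("w2.npy",allow_pickle=True).item()
a,b,d=[at("wrist",p,.004,c) for p in((207,37),(352,35),(227,248))]
print(a,b,d,np.linalg.norm(a-b),np.linalg.norm(a-d),[np.degrees(np.arctan2(*v[1::-1])) for v in(b-a,a-d)])
m=(b+d)/2; x=(a-d)/np.linalg.norm(a-d);y=(a-b)/np.linalg.norm(a-b);print("mat",m,"slot",m-.035*y)
g=np.r_[state()["position"][:2],0]
for p,z in(((316,225),.195),((316,3),.185)):
    q=at("wrist",p,z,c)-g;print("along",q@x,"left",q@y)
E
```

```text
[0.70446988 0.1374186  0.004     ] [ 0.7435068  -0.00473257  0.004     ] [0.47566172 0.0760696  0.004     ] 0.14741382424912594 0.23689000490974538 [np.float64(-74.64422709432898), np.float64(15.009353244761886)]
mat [0.60958426 0.03566852 0.004     ] slot [0.61885267 0.00191801 0.004     ]
along 0.021614843031491873 left -0.001183978265255623
along 0.12818766758699499 left -0.0020182850468510416
```

The slot agrees to 1 mm and the file is gripped at x = -30 mm, so I'll lower it.

```bash
python3 -m jog '[[1,0,0,0,0,0,1.5],[3,0,0,0,0,0,1.5],[5.5,0,0,0,0,0,1.5],[8,0,0,0,0,0,1.5],[10.5,0,0,0,0,0,1.5],[12.5,0,0,0,0,0,1.5],[14,0,0,0,0,0,1.5],[15.2,0,0,0,0,0,1.5],[16,0,0,0,0,0,1.5],[16.6,0,0,0,0,0,1.5],[17,0,0,0,0,0,1.5],[17.2,0,0,0,0,0,1.5],[17.4,0,0,0,0,0,1.5],[17.4,0,0,0,0,0,1.5],[17.4,0,0,0,0,0,1.5]]'; python3 -c "
from h import *
show()"
```

```text
time: 7.2
position: [0.5897, -0.0068, 0.192]
orientation: [[0.001, 0.966, 0.259], [-0.0, 0.259, -0.966], [-1.0, 0.0, 0.0]]
wrist_force: [0.5, -0.4, -0.2]
finger_gap: 0.0237
t 7.2 grasp [ 0.5898 -0.0069  0.029 ] yaw -74.97 x [ 0.001 -0.    -1.   ] gap 0.0237 F [ 0.5 -0.4 -0.2] q [-0.13  0.6   1.72 -0.    0.82  1.18]
```

```bash
python3 -m jog '[[0.1,0,0,0,0,0,1.5],[0.2,0,0,0,0,0,1.5],[0.2,0,0,0,0,0,1.5]]'; python3 -c "
from h import *
show()"
```

```text
time: 7.5
position: [0.5897, -0.0068, 0.19]
orientation: [[0.0, 0.966, 0.259], [-0.0, 0.259, -0.966], [-1.0, 0.0, 0.0]]
wrist_force: [-0.1, -0.5, 1.9]
finger_gap: 0.0238
t 7.5 grasp [ 0.5898 -0.0068  0.027 ] yaw -74.97 x [ 0. -0. -1.] gap 0.0238 F [-0.1 -0.5  1.9] q [-0.13  0.61  1.72 -0.    0.81  1.18]
```

Light contact at 1.9 N. I'll release and rise.

```bash
python3 -m jog '[[0.2,0,0,0,0,0,3],[0.2,0,0,0,0,0,4.5],[0.2,0,0,0,0,0,4.5],[0.2,0,0,0,0,0,4.5],[0.2,0,0,0,0,0,4.5],[-1,0,0,0,0,0,4.5],[-3,0,0,0,0,0,4.5],[-6,0,0,0,0,0,4.5],[-9,0,0,0,0,0,4.5],[-12,0,0,0,0,0,4.5],[-15,0,0,0,0,0,5],[-17,0,0,0,0,0,5],[-17,0,0,0,0,0,5]]'; python3 - <<'E'
from h import *
show();c=get_calibration("wrist");cv2.imwrite("pics/w3.png",np.clip(get_image("wrist")*.9,0,255).astype('uint8'))
np.save("w3.npy",c,allow_pickle=True)
print(goto((.425,-.319,.2),-22.5))
E
```

```text
time: 8.8
position: [0.5906, -0.0069, 0.3638]
orientation: [[0.007, 0.966, 0.259], [-0.001, 0.259, -0.966], [-1.0, 0.006, 0.003]]
wrist_force: [0.9, 0.3, -0.2]
finger_gap: 0.0499
t 8.8 grasp [ 0.5918 -0.007   0.2008] yaw -74.96 x [ 0.007 -0.001 -1.   ] gap 0.0499 F [ 0.9  0.3 -0.2] q [-0.13  0.38  1.58 -0.    1.17  1.18]
[-0.17, -24.03, 25.87, -52.46, 0.18, -0.15]
```

View pics/w3.png

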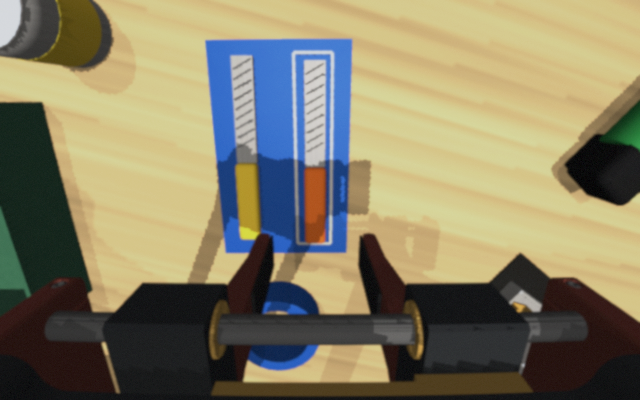

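The file lies inside the white outline (tip (315,60), handle end (315,243); outline rows 52–245), parallel to the parked one. Next is the tray.

```bash
python3 -m jog '[[0,-1,1,-2,0,0,5],[0,-2.5,2.7,-5.5,0,0,5],[0,-4.5,4.9,-10,0,0,5],[0,-6.8,7.3,-15,0,0,5],[0,-9,9.8,-20,0,0,5],[0,-11.5,12.3,-25,0,0,5],[0,-13.8,14.8,-30,0,0,5],[0,-16,17.3,-35,0,0,5],[0,-18.5,19.8,-40,0,0,5],[0,-20.5,22,-45,0,0,5],[0,-22.2,24,-49,0,0,5],[0,-23.5,25.3,-51.5,0,0,5],[0,-24,25.9,-52.5,0,0,5],[0,-24,25.9,-52.5,0,0,5],[0,-24,25.9,-52.5,0,0,5]]'; python3 - <<'E'
from h import *
show();c=get_calibration("wrist");cv2.imwrite("pics/w4.png",np.clip(get_image("wrist")*.9,0,255).astype('uint8'))
np.save("w4.npy",c,allow_pickle=True);show()
E
```

```text
time: 10.35
position: [0.4246, -0.3187, 0.3587]
orientation: [[-0.001, 0.383, 0.924], [0.002, 0.924, -0.383], [-1.0, 0.001, -0.002]]
wrist_force: [-0.4, -0.5, 0.2]
finger_gap: 0.0496
t 10.35 grasp [ 0.4244 -0.3185  0.1957] yaw -22.53 x [-0.001  0.002 -1.   ] gap 0.0496 F [-0.4 -0.5  0.2] q [-0.77  0.31  1.71  0.    1.12 -0.38]
t 10.4 grasp [ 0.4247 -0.3183  0.1959] yaw -22.49 x [-0.001  0.001 -1.   ] gap 0.0497 F [-0.4 -0.2 -0.2] q [-0.77  0.31  1.71  0.    1.12 -0.38]
```

View pics/w4.png

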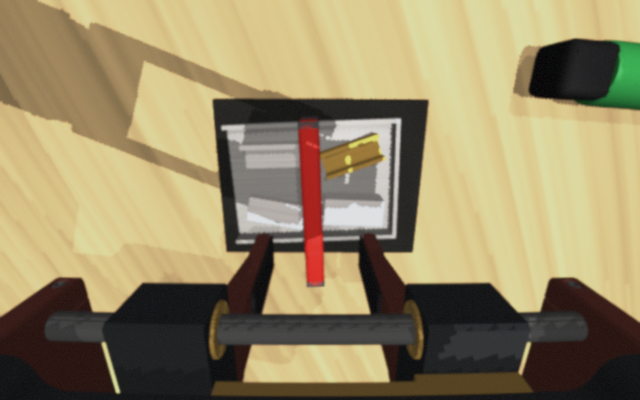

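The wrist view shows the bar running from (309,120) to (315,284). The walled end is on the right and the open end on the left, as expected.

```bash
python3 - <<'E'
from h import *
c=np.load("w4.npy",allow_pickle=True).item()
a,b=at("wrist",(309,120),.109,c),at("wrist",(315,284),.109,c);v=a-b
print((a+b)/2,np.linalg.norm(v),np.degrees(np.arctan2(v[1],v[0]))-90)
m=[at("wrist",p,.004,c) for p in((214,100),(428,101),(413,250),(227,250))];print(np.mean(m,0),[np.degrees(np.arctan2(*w[1::-1])) for w in (m[1]-m[0],m[2]-m[3])])
for yaw in(-21.5,):print(goto(((a+b)[0]/2,(a+b)[1]/2,.098),yaw))
E
```

```text
[ 0.42307985 -0.31552444  0.109     ] 0.13819001003907935 -20.779461341780078
[ 0.42926535 -0.32127527  0.004     ] [np.float64(-22.790105142531562), np.float64(-22.508977885156852)]
[9.79, 0.2, -0.26, -0.99, -0.09, -0.04]
```

```bash
python3 -m jog '[[1.5,0.1,-0.2,-1,0,0,5],[4,0.2,-0.2,-2,0,0,5],[6.5,0.2,-0.2,-2,0,0,5],[8.5,0.2,-0.2,-2,0,0,5],[9.5,0.2,-0.2,-2,0,0,5],[9.8,0.2,-0.2,-2,0,0,5],[9.8,0.2,-0.2,-2,0,0,5],[9.8,0.2,-0.2,-2,0,0,0.8],[9.8,0.2,-0.2,-2,0,0,0.8],[9.8,0.2,-0.2,-2,0,0,0.8],[9.8,0.2,-0.2,-2,0,0,0.8],[9.8,0.2,-0.2,-2,0,0,0.8],[9.8,0.2,-0.2,-2,0,0,0.8],[9.8,0.2,-0.2,-2,0,0,0.8],[9.8,0.2,-0.2,-2,0,0,0.8]]'; python3 -c "
from h import *
show()"
```

```text
time: 11.9
position: [0.4234, -0.3163, 0.2619]
orientation: [[-0.001, 0.349, 0.937], [0.0, 0.937, -0.349], [-1.0, -0.0, -0.001]]
wrist_force: [-4.0, 0.6, 5.6]
finger_gap: 0.0158
t 11.9 grasp [ 0.4232 -0.3163  0.0989] yaw -20.46 x [-0.001  0.    -1.   ] gap 0.0158 F [-4.   0.6  5.6] q [-0.77  0.43  1.82 -0.    0.89 -0.41]
```

The bar is gripped. Now a slow lift.

```bash
python3 -m jog '[[-0.2,0,0,0,0,0,0.8],[-0.6,0,0,0,0,0,0.8],[-1.2,0,0,0,0,0,0.8],[-2.2,0,0,0,0,0,0.8],[-3.5,0,0,0,0,0,0.8],[-5,0,0,0,0,0,0.8],[-6.7,0,0,0,0,0,0.8],[-8.5,0,0,0,0,0,0.8],[-10.3,0,0,0,0,0,0.8],[-12.1,0,0,0,0,0,0.8],[-13.8,0,0,0,0,0,0.8],[-15.3,0,0,0,0,0,0.8],[-16.5,0,0,0,0,0,0.8],[-17.4,0,0,0,0,0,0.8],[-18,0,0,0,0,0,0.8],[-18.2,0,0,0,0,0,0.8],[-18.2,0,0,0,0,0,0.8]]'; python3 -c "
from h import *
show();print(goto((.5205,.366,.28),16.5));print(goto((.52,.03,.28),-2))"
```

```text
time: 13.6
position: [0.4239, -0.3165, 0.4436]
orientation: [[-0.0, 0.35, 0.937], [0.0, 0.937, -0.35], [-1.0, 0.0, -0.0]]
wrist_force: [0.0, -0.2, -5.9]
finger_gap: 0.0153
t 13.6 grasp [ 0.4238 -0.3165  0.2806] yaw -20.47 x [-0.  0. -1.] gap 0.0153 F [ 0.  -0.2 -5.9] q [-0.77  0.22  1.61 -0.    1.31 -0.41]
[0.06, 67.32, -14.81, -36.97, -0.01, -0.01]
[0.06, 35.82, -3.11, -18.47, -0.01, -0.0]
```

```bash
python3 -m jog '[[0,0.2,0,-0.1,0,0,0.8],[0,0.6,0,-0.3,0,0,0.8],[0,1.2,-0.1,-0.6,0,0,0.8],[0,2,-0.2,-1,0,0,0.8],[0,3,-0.3,-1.5,0,0,0.8],[0,4.3,-0.4,-2.2,0,0,0.8],[0,5.8,-0.5,-3,0,0,0.8],[0,7.5,-0.7,-3.9,0,0,0.8],[0,9.4,-0.8,-4.9,0,0,0.8],[0,11.4,-1,-5.9,0,0,0.8],[0,13.5,-1.2,-7,0,0,0.8],[0,15.7,-1.4,-8.1,0,0,0.8],[0,17.8,-1.6,-9.2,0,0,0.8],[0,20,-1.8,-10.3,0,0,0.8],[0,22.2,-2,-11.4,0,0,0.8],[0,24.4,-2.2,-12.5,0,0,0.8],[0,26.5,-2.3,-13.5,0,0,0.8],[0,28.5,-2.5,-14.5,0,0,0.8],[0,30.4,-2.7,-15.5,0,0,0.8],[0,32,-2.8,-16.4,0,0,0.8]]'; python3 -c "
from h import *
show();print(goto((.5205,.366,.28),16.5))"
```

```text
time: 15.6
position: [0.5093, -0.0048, 0.4438]
orientation: [[-0.0, 0.068, 0.998], [0.0, 0.998, -0.068], [-1.0, 0.0, -0.0]]
wrist_force: [-0.6, -1.1, -4.7]
finger_gap: 0.016
t 15.6 grasp [ 0.5093 -0.0047  0.2808] yaw -3.93 x [-0.  0. -1.] gap 0.016 F [-0.6 -1.1 -4.7] q [-0.15  0.19  1.65  0.    1.3  -0.08]
[0.09, 37.07, -1.43, -20.43, 0.0, -0.02]
```

```bash
python3 -m jog '[[0,1.7,-0.1,-0.9,0,0,0.8],[0,3.6,-0.1,-2,0,0,0.8],[0,5.7,-0.2,-3.1,0,0,0.8],[0,8,-0.3,-4.4,0,0,0.8],[0,10.3,-0.4,-5.7,0,0,0.8],[0,12.6,-0.5,-6.9,0,0,0.8],[0,14.9,-0.6,-8.2,0,0,0.8],[0,17.2,-0.7,-9.5,0,0,0.8],[0,19.5,-0.7,-10.7,0,0,0.8],[0,21.8,-0.8,-12,0,0,0.8],[0,24,-0.9,-13.2,0,0,0.8],[0,26.2,-1,-14.4,0,0,0.8],[0,28.2,-1.1,-15.5,0,0,0.8],[0,30,-1.2,-16.5,0,0,0.8],[0,31.7,-1.2,-17.4,0,0,0.8],[0,33.2,-1.3,-18.3,0,0,0.8],[0,34.6,-1.3,-19.1,0,0,0.8],[0,35.8,-1.4,-19.7,0,0,0.8],[0,36.6,-1.4,-20.2,0,0,0.8],[0,37.1,-1.4,-20.4,0,0,0.8]]'; python3 - <<'E'
from h import *
show()
for t,z in((15,.27),(30,.255),(45,.25)):print(t,goto((.5205,.366,z),16.5,t))
a=get_image("scene");b=get_image("top")
a=cv2.resize(a[60:260,300:500],None,fx=2,fy=2);b=cv2.resize(np.clip(b[130:330,80:280]*1.4,0,255).astype('uint8'),None,fx=2,fy=2)
cv2.imwrite("pics/m5.png",np.hstack([a,b]))
E
```

```text
time: 17.6
position: [0.522, 0.3647, 0.4435]
orientation: [[-0.0, -0.282, 0.959], [-0.0, 0.959, 0.282], [-1.0, -0.0, -0.0]]
wrist_force: [-0.7, 0.3, -4.6]
finger_gap: 0.0155
t 17.6 grasp [0.5219 0.3647 0.2805] yaw 16.37 x [-0. -0. -1.] gap 0.0155 F [-0.7  0.3 -4.6] q [ 0.5   0.38  1.38 -0.    1.38  0.22]
15 [1.61, 0.15, -4.32, -0.12, -15.02, 0.03]
30 [4.74, 0.14, -8.25, -0.12, -30.02, 0.05]
45 [7.83, 0.14, -11.63, -0.12, -45.02, 0.06]
```

View pics/m5.png

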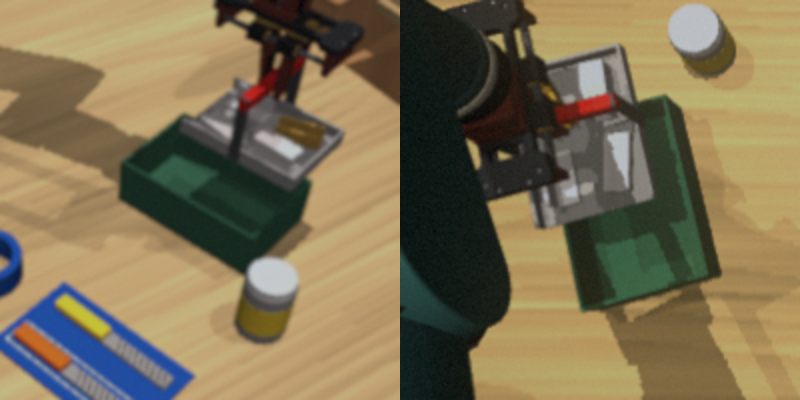

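The tray is level over the bin with all four offcuts aboard, so I'll tip it.

```bash
python3 -m jog '[[0.1,0,-0.8,0,-2.5,0,0.8],[0.3,0.1,-1.6,0,-5.5,0,0.8],[0.8,0.1,-2.8,0,-10,0,0.8],[1.6,0.1,-4.3,0,-15,0,0.8],[2.5,0.1,-5.6,0,-20,0,0.8],[3.6,0.1,-7,0,-25,0,0.8],[4.7,0.1,-8.3,0,-30,0,0.8],[5.4,0.1,-9.1,0,-33,0,0.8],[6.1,0.1,-9.8,0,-36,0,0.8],[6.7,0.1,-10.5,0,-39,0,0.8],[7.3,0.1,-11.1,0,-42,0,0.8],[7.8,0.1,-11.6,0,-45,0,0.8],[7.8,0.1,-11.6,0,-45,0,0.8],[7.8,0.1,-11.6,0,-45,0,0.8],[7.8,0.1,-11.6,0,-45,0,0.8]]'; python3 - <<'E'
from h import *
show()
a=get_image("scene");b=get_image("top")
a=cv2.resize(a[60:260,300:500],None,fx=2,fy=2);b=cv2.resize(np.clip(b[130:330,80:280]*1.4,0,255).astype('uint8'),None,fx=2,fy=2)
cv2.imwrite("pics/m6.png",np.hstack([a,b]))
E
```

```text
time: 19.2
position: [0.4135, 0.3319, 0.3717]
orientation: [[0.673, -0.285, 0.682], [0.199, 0.959, 0.204], [-0.712, -0.002, 0.702]]
wrist_force: [0.6, -0.6, -2.6]
finger_gap: 0.0157
t 19.2 grasp [0.5233 0.3643 0.2556] yaw 16.64 x [ 0.673  0.199 -0.712] gap 0.0157 F [ 0.6 -0.6 -2.6] q [ 0.64  0.2   2.02 -0.96  0.3   1.19]
```

View pics/m6.png

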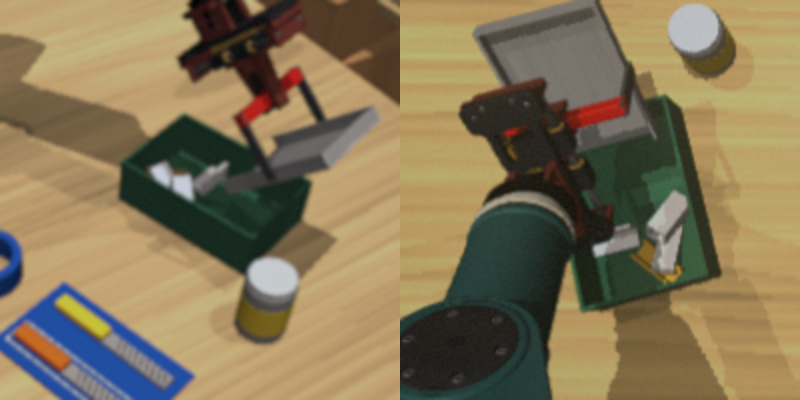

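All four offcuts look to be in the bin and the tray empty (wrist load down about 2 N). I'll work out the raise, staying tipped above 20° at first.

```bash
python3 - <<'E'
from h import *
for t,z in((38,.28),(30,.30)):print(t,goto((.5233,.3643,z),16.5,t))
E
```

```text
38 [-1.64, -0.03, 3.61, 0.02, 6.58, 0.01]
30 [-2.64, -0.03, 7.25, 0.02, 14.58, 0.01]
```

```bash
python3 -m jog '[[-0.4,0,0.9,0,1.6,0,0.8],[-0.8,0,1.8,0,3.3,0,0.8],[-1.2,0,2.7,0,5,0,0.8],[-1.6,0,3.6,0,6.6,0,0.8],[-1.9,0,4.5,0,8.6,0,0.8],[-2.1,0,5.4,0,10.6,0,0.8],[-2.4,0,6.4,0,12.6,0,0.8],[-2.6,0,7.2,0,14.6,0,0.8],[-2.6,0,7.2,0,14.6,0,0.8]]'; python3 - <<'E'
from h import *
show()
a=get_image("scene");b=get_image("top")
a=cv2.resize(a[100:220,340:460],None,fx=3.3,fy=3.3,interpolation=cv2.INTER_CUBIC);b=cv2.resize(np.clip(b[170:290,145:265]*1.6,0,255).astype('uint8'),None,fx=3.3,fy=3.3,interpolation=cv2.INTER_CUBIC)
cv2.imwrite("pics/m7.png",np.hstack([a,b]))
print(goto((.5233,.3643,.30),16.5,0))
E
```

```text
time: 20.2
position: [0.4459, 0.3416, 0.4415]
orientation: [[0.48, -0.284, 0.83], [0.143, 0.959, 0.245], [-0.866, 0.001, 0.501]]
wrist_force: [-0.3, 0.6, -3.5]
finger_gap: 0.0156
t 20.2 grasp [0.5241 0.365  0.3005] yaw 16.42 x [ 0.48   0.143 -0.866] gap 0.0156 F [-0.3  0.6 -3.5] q [ 0.58  0.16  1.77 -0.22  0.72  0.42]
[2.08, 0.0, 8.26, -0.06, 29.95, -0.04]
```

View pics/m7.png

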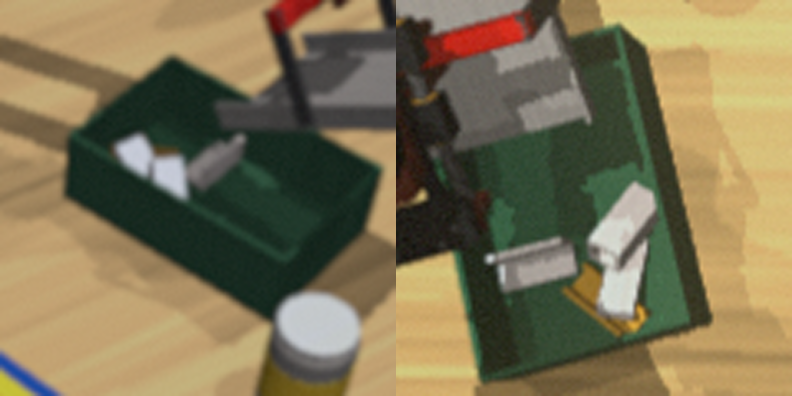

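All four offcuts lie in the bin below the rim: the angle at (530,265), the tube on the bar at (620,225), and the brass channel at (610,305). I'll level the tray and return it.

```bash
python3 -m jog '[[0.2,0,0.6,0,2,0,0.8],[0.5,0,1.6,0,6,0,0.8],[0.9,0,3,0,11,0,0.8],[1.3,0,4.5,0,16,0,0.8],[1.7,0,6,0,21,0,0.8],[2,0,7.2,0,26,0,0.8],[2.1,0,8,0,29,0,0.8],[2.1,0,8.3,0,30,0,0.8],[2.1,0,8.3,0,30,0,0.8]]'; python3 -c "
from h import *
show();print(goto((.51,.02,.30),-3));print(goto((.429,-.321,.30),-22.5))"
```

```text
time: 21.2
position: [0.524, 0.3645, 0.4622]
orientation: [[-0.001, -0.283, 0.959], [0.001, 0.959, 0.283], [-1.0, 0.001, -0.001]]
wrist_force: [0.4, -0.1, -3.1]
finger_gap: 0.016
t 21.2 grasp [0.5237 0.3646 0.2992] yaw 16.43 x [-0.001  0.001 -1.   ] gap 0.016 F [ 0.4 -0.1 -3.1] q [0.5  0.37 1.35 0.   1.43 0.21]
[-0.09, -32.65, -11.08, 19.43, -0.07, -0.04]
[-0.1, -63.07, -28.49, 38.93, -0.08, -0.03]
```

```bash
python3 -m jog '[[0,-0.4,-0.1,0.2,0,0,0.8],[0,-1.2,-0.4,0.7,0,0,0.8],[0,-2.4,-0.8,1.4,0,0,0.8],[0,-4,-1.4,2.4,0,0,0.8],[0,-6,-2,3.6,0,0,0.8],[0,-8.3,-2.8,5,0,0,0.8],[0,-10.8,-3.7,6.5,0,0,0.8],[0,-13.3,-4.5,8,0,0,0.8],[0,-15.9,-5.4,9.5,0,0,0.8],[0,-18.5,-6.3,11,0,0,0.8],[0,-21.1,-7.2,12.6,0,0,0.8],[0,-23.7,-8,14.1,0,0,0.8],[0,-26.3,-8.9,15.7,0,0,0.8],[0,-28.8,-9.9,17.2,0,0,0.8],[0,-31.2,-11,18.7,0,0,0.8],[0,-33.4,-12,20.1,0,0,0.8],[0,-35.5,-13,21.4,0,0,0.8],[0,-37.5,-14,22.7,0,0,0.8]]'; python3 -c "
from h import *
show();print(goto((.429,-.321,.28),-22.5))"
```

```text
time: 23.0
position: [0.494, -0.0366, 0.4628]
orientation: [[-0.002, 0.112, 0.994], [0.001, 0.994, -0.112], [-1.0, 0.0, -0.002]]
wrist_force: [0.4, -0.0, -4.3]
finger_gap: 0.0158
t 23.0 grasp [ 0.4937 -0.0366  0.2998] yaw -6.42 x [-0.002  0.001 -1.   ] gap 0.0158 F [ 0.4 -0.  -4.3] q [-0.21  0.15  1.65  0.    1.34 -0.1 ]
[1.98, -28.98, -3.28, 16.08, -0.1, -0.01]
```

```bash
python3 -m jog '[[0,-2,-0.2,1.1,0,0,0.8],[0,-4,-0.5,2.2,0,0,0.8],[0,-6.1,-0.7,3.4,0,0,0.8],[0.2,-8.3,-0.9,4.6,0,0,0.8],[0.4,-10.6,-1.2,5.9,0,0,0.8],[0.6,-13,-1.5,7.2,0,0,0.8],[0.8,-15.3,-1.7,8.5,0,0,0.8],[1,-17.6,-2,9.8,0,0,0.8],[1.2,-19.8,-2.2,11,0,0,0.8],[1.4,-21.8,-2.5,12.1,0,0,0.8],[1.6,-23.6,-2.7,13.1,0,0,0.8],[1.7,-25.2,-2.9,14,0,0,0.8],[1.8,-26.6,-3,14.8,0,0,0.8],[1.9,-27.8,-3.2,15.5,0,0,0.8],[2,-28.6,-3.3,15.9,0,0,0.8],[2,-29,-3.3,16.1,0,0,0.8],[2,-29,-3.3,16.1,0,0,0.8],[2,-29,-3.3,16.1,0,0,0.8]]'; python3 -c "
from h import *
show();print(goto((.429,-.321,.099),-22.5))"
```

```text
time: 24.8
position: [0.4311, -0.319, 0.4423]
orientation: [[-0.002, 0.38, 0.925], [0.002, 0.925, -0.38], [-1.0, 0.001, -0.003]]
wrist_force: [-0.1, 0.2, -3.3]
finger_gap: 0.0157
t 24.8 grasp [ 0.4307 -0.3187  0.2793] yaw -22.34 x [-0.002  0.002 -1.   ] gap 0.0157 F [-0.1  0.2 -3.3] q [-0.77  0.23  1.59 -0.    1.32 -0.38]
[18.03, -0.27, -0.07, 0.16, -0.15, -0.04]
```

```bash
python3 -m jog '[[0.6,-0.1,0,0,0,0,0.8],[1.8,-0.2,0,0,0,0,0.8],[3.6,-0.2,-0.1,0,0,0,0.8],[5.8,-0.2,-0.1,0,0,0,0.8],[8,-0.2,-0.1,0,0,0,0.8],[10.2,-0.2,-0.1,0,0,0,0.8],[12.2,-0.2,-0.1,0,0,0,0.8],[14,-0.2,-0.1,0,0,0,0.8],[15.4,-0.2,-0.1,0,0,0,0.8],[16.4,-0.2,-0.1,0,0,0,0.8],[17.1,-0.2,-0.1,0,0,0,0.8],[17.5,-0.2,-0.1,0,0,0,0.8],[17.8,-0.2,-0.1,0,0,0,0.8],[18,-0.2,-0.1,0,0,0,0.8],[18,-0.2,-0.1,0,0,0,0.8]]'; python3 -c "
from h import *
show()"
```

```text
time: 26.3
position: [0.4289, -0.3207, 0.2626]
orientation: [[-0.002, 0.38, 0.925], [0.001, 0.925, -0.38], [-1.0, 0.0, -0.002]]
wrist_force: [0.2, 0.1, -2.7]
finger_gap: 0.0159
t 26.3 grasp [ 0.4286 -0.3206  0.0996] yaw -22.36 x [-0.002  0.001 -1.   ] gap 0.0159 F [ 0.2  0.1 -2.7] q [-0.77  0.44  1.8  -0.    0.9  -0.38]
```

```bash
python3 -m jog '[[0.05,0,0,0,0,0,0.8],[0.1,0,0,0,0,0,0.8],[0.15,0,0,0,0,0,0.8],[0.15,0,0,0,0,0,0.8]]'; python3 -c "
from h import *
show()"
```

```text
time: 26.7
position: [0.429, -0.3208, 0.262]
orientation: [[-0.001, 0.38, 0.925], [0.0, 0.925, -0.38], [-1.0, -0.0, -0.001]]
wrist_force: [-1.9, 1.4, 6.0]
finger_gap: 0.0159
t 26.7 grasp [ 0.4287 -0.3207  0.099 ] yaw -22.36 x [-0.001  0.    -1.   ] gap 0.0159 F [-1.9  1.4  6. ] q [-0.77  0.44  1.8  -0.    0.9  -0.38]
```

The tray is down, with 6 N of contact. I'll release and rise.

```bash
python3 -m jog '[[0.1,0,0,0,0,0,2.5],[0.1,0,0,0,0,0,4],[0.1,0,0,0,0,0,5],[0.1,0,0,0,0,0,5],[0.1,0,0,0,0,0,5],[-1,0,0,0,0,0,5],[-3,0,0,0,0,0,5],[-6,0,0,0,0,0,5],[-9,0,0,0,0,0,5],[-12,0,0,0,0,0,5],[-15,0,0,0,0,0,5],[-17,0,0,0,0,0,5],[-17,0,0,0,0,0,5],[-17,0,0,0,0,0,5]]'; python3 - <<'E'
from h import *
show();w=get_image("wrist");b=get_image("top")
np.save("w8.npy",get_calibration("wrist"),allow_pickle=True)
b=cv2.resize(np.clip(b[120:300,140:520]*1.5,0,255).astype('uint8'),None,fx=2,fy=2)
w=cv2.resize(w[60:300],None,fx=760/640,fy=760/640)
cv2.imwrite("pics/m8.png",np.vstack([b[:320],w[:280]]))
E
```

```text
time: 28.1
position: [0.4291, -0.3207, 0.4312]
orientation: [[-0.001, 0.38, 0.925], [0.001, 0.925, -0.38], [-1.0, -0.0, -0.002]]
wrist_force: [-0.0, 0.6, -0.5]
finger_gap: 0.0498
t 28.1 grasp [ 0.4288 -0.3206  0.2682] yaw -22.36 x [-0.001  0.001 -1.   ] gap 0.0498 F [-0.   0.6 -0.5] q [-0.77  0.24  1.61 -0.    1.29 -0.38]
```

View pics/m8.png

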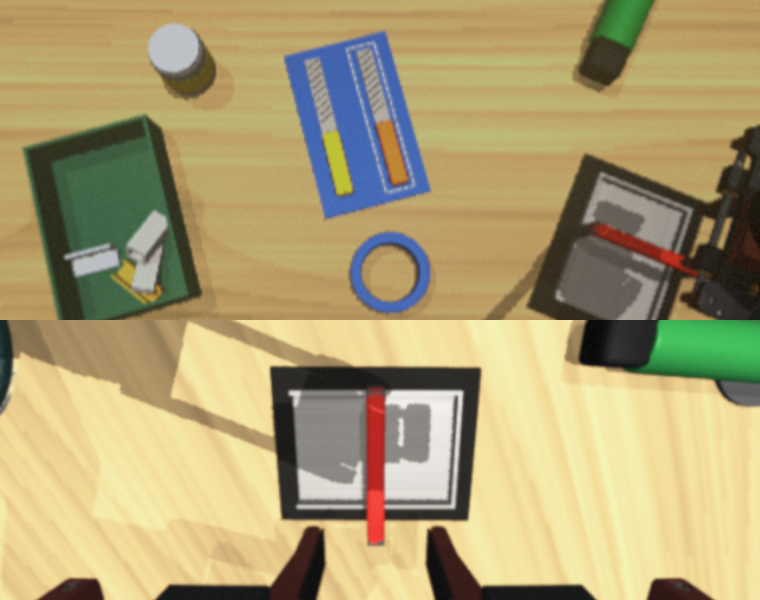

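The tray is empty, flat and square on its mat, with an even margin all round. The file lies in the outline, all four offcuts are in the bin and the bystanders haven't moved. Handing in.

```bash
python3 -c "
from rig import *
print(close_job())"
```

```text
the job is handed in; nothing more can be done
None
```

The job is done and handed in at about 28 s of the 72 s allowed; the hand-in gives no verdict.

- **File:** I laid the orange-handled file in the white outline, parallel to the yellow one with its blade the same way. It touched down at about 2 N, and the pictures show it inside the outline.
- **Offcuts:** I tipped the tray 45° over the bin, and all four slid in. I looked again with the tray still tipped 30°: all four lay below the rim and the tray was empty.
- **Tray:** I set it back with about 6 N of contact. The last picture shows it flat and square, with an even margin on its mat. I judged that by eye and did not measure it.
- **Bystanders:** The tin, tape, grinder and parked file look undisturbed in the last picture. The fingers came nowhere near the offcuts.

- **Disagreement:** The top and wrist cameras differed by about 6 mm on where the file and bin were. I used the middle value for the file, and the grip turned out right.
- **Joint limit:** At the full 45° tip, joint 4 stood at the end of its range (-0.96 rad as shown, rounded), but nothing was reported.
- **Pictures:** I viewed 12, the most allowed.

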